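# Tip the culture tubes off the sorting board, then clear the dishes

## Robot

A 7-joint arm with a two-finger parallel gripper is mounted at the origin on a cart in front of the work surface, level with it; the furniture and walls round the work are solid. World frame = base frame: x ahead of the robot, y to its left, z up, the work surface at z = 0. Lengths are in m, angles in rad, forces in N, time in s.
With the tool pointing down it reaches from about 0.425 to 0.8 m from the base axis. Payload 8.3 kg.
Tool frame: the origin (TCP) lies midway between the tips of the shut fingers; the grasp point (between the pads) lies 19 mm behind it; z points along the fingers, y is the line along which they close (so a half turn about z gives the same grasp; the last joint's range is limited). The gripper opens to 85 mm and grips with 20 to 120 N. Pads are 22 mm wide; open, the fingers measure 114 mm over their backs; the gripper's body (76 mm by 85 mm) begins 54 mm behind the grasp point. The pads swing forward as they close: fully open they stand 13 mm farther back than shut.
Start: joints at [-1.276, 0.383, 0.016, 1.37, -0.006, 1.388, -0.046], TCP at [0.219, 0.585, 0.231] pointing down, gripper open.
Joint ranges: [-2.95, 2.95], [-0.25, 2.06], [-1.52, 1.56], [0.18, 2.33], [-1.44, 4.58], [0.02, 2.06], [-3.01, 3.01]. Speed limits (rad/s): [2.39, 2.39, 3.01, 3.01, 3.14, 3.14, 3.14].

## Interface

Orientations are given as a unit quaternion [x, y, z, w].
In Python, from cell import ctrl, vision, order gives the robot as it stands.
- The arm moves only by the tool send_rows, never from a script. Its argument "steps" is a list of rows, each a list of 4 numbers: the shift along the tool's x, y, z in mm, then the turn about the tool's z in degrees. A call has 1 to 5 rows; each row shifts and turns the commanded pose from where the row before left it, along the tool's axes as they then stand; what a row does not reach is not made up. A row lasts 1/12 s, in which the tool goes at most 41.7 mm and 7.16 degrees, less where a joint would pass 70% of its speed; a pose out of reach is approached as far as the arm can. A call is refused whole if a number of a shift passes 41.7 or a number of a turn 7.16, either way. A call with a gripper value outside its range is refused whole. "hand" is the opening, from 0 (shut) to 1 (fully open), set as the call begins (left out, the last holds). The fingers move at their own pace and stop on an object; "force" is the grip in N (left out, the last holds). Time passes only in rows, so rows that do not move let the fingers close. It gives the time, the measured TCP pose, the force, the opening and the grip force at its end, in the units of the state.
- ctrl.sense(): the state, without advancing time (a new reading comes with each control period).
- vision.snapshot(name): name is "side" or "top" or "wrist"; returns a dict with "img" (420x560x3 uint8, red, green, blue), "range_z" (420x560 float32, m along the optical axis (not along the pixel's ray), 0 where there is no reading), "camera_matrix" (3x3 intrinsics, pixels), "origin" and "orientation" of the camera in the world. Camera axes: x right, y down, z forward; pixel columns grow to the right and rows downward; lengths in m; the calibration is good to about 2 mm. A picture is of the moment at which its call begins.
- order.sign_off(): hands the job in; it is judged then, once.
The state is a dict: "time": time; "joint_pos": joint angles; "dq": joint speeds; "tau": joint torques, N m; "ee_pos": TCP position; "eef_rot": TCP orientation; "contact_force": force on the tool from outside, world axes, zero at the start; "wrist_torque": the same for the moment, N m; "width": finger opening in m; "finger_force": force on a finger pad.
Only numpy, scipy, OpenCV 4.12 (cv2) and the standard library are available. Lean on these libraries where they do the work, as an engineer would, in place of code of your own. Each camera call takes 0.05 s, during which the arm holds its last target. There are 200 camera calls.

## Task

Tip the sorting board up by its black handle so that all three culture tubes roll off its open edge into the steel tray while both petri dishes stay on the board; if a dish lies in the tubes' way, slide it aside on the board first. Let the board back down in hand, not dropped, and then put both dishes flat on the floor of the pale plastic tray, beside the dish that already lies there. The tubes are live cultures: the robot must not touch them, and leave the steel tray and the glassware standing around where they are.

Things in the scene. Friction and masses are not known exactly. Their poses are not given: they have to be found in the camera images.
- board (a joint): tilt of the sorting board about its hinge, rad: 0 = level and at rest on its buffers, grows as the handle end is lifted, stop at 0.45. No spring: it falls back to level by its own weight when let go (the handle takes 2 to 4 N to lift). The tubes begin to roll somewhere between 0.08 and 0.16 and, if nothing bars their way, all run off by 0.25; the dishes stay put up to at least 0.40 (the robot may hold the board tipped until the last tube has left it)
- board_mid (a point): point on the upper face of the board (aluminium sheet deck, 260 mm wide inside its rims), 56 mm above the desk when level. Turns with the board: x along the hinge, y uphill towards the handle, z out of the face. In this frame the face reaches from y = -130 mm (open edge, no rim) to y = +132 mm (back rim) and x = -130 to +130 mm (side rims); the rims stand 17 mm above the face and are 3 mm thick. The hinge line runs along x at y = -80 mm, z = -8 mm
- board_grip (a point): centre of the black round handle bar of the board: 14 mm diameter, 110 mm long along the hinge direction (x of this frame), 60 mm above the desk when the board is level, at y = +180 mm, z = +4 mm in the frame of board_mid; 38 mm of free air between the bar and the board's back rim; it turns with the board on a radius of 260 mm about the hinge
- stand: fixed grey stand under the board, 246 x 186 mm, 52 mm tall; origin on the desk under board_mid, x along the hinge, y towards the handle, z up (does not tilt)
- tube_1: screw-capped clear plastic culture tube with yellow gel with a cap in red, lying on its side, 28 mm diameter, 104 mm long; 45 g; origin on its axis at mid length, so 14 mm above whatever it lies on; x along the tube, towards the cap (the frame turns with the tube as it rolls)
- tube_2: screw-capped clear plastic culture tube with yellow gel with a cap in blue, lying on its side, 28 mm diameter, 104 mm long; 45 g; origin on its axis at mid length, so 14 mm above whatever it lies on; x along the tube, towards the cap (the frame turns with the tube as it rolls)
- tube_3: screw-capped clear plastic culture tube with yellow gel with a cap in orange, lying on its side, 28 mm diameter, 104 mm long; 45 g; origin on its axis at mid length, so 14 mm above whatever it lies on; x along the tube, towards the cap (the frame turns with the tube as it rolls)
- dish_near_lip: closed round petri dish with pink gel, 65 mm diameter, 15 mm tall, 30 g, lying flat on the board close to its open edge, anywhere from one side to the other, so that it may bar the tubes' way (tubes that run against it are held up or shove it off the edge); origin at the centre of its underside, z up; grasp it across its diameter or push it by its side
- dish_uphill: closed round petri dish with pink gel, 65 mm diameter, 15 mm tall, 30 g, lying flat on the board, beside the tubes, in the half of the board that they leave free; origin at the centre of its underside, z up; grasp it across its diameter or push it by its side
- steel_tray: pressed steel instrument tray, 205 (x) x 300 (y) mm, rim 23 mm high, floor 2 mm thick; origin at the centre of its underside. It stands loose on the desk with one long rim under the board's open edge, ready to catch the tubes; leave it there
- white_tray: pale plastic tray for the dishes, 171 (x) x 245 (y) mm outside, 156 x 230 mm inside, walls 21 mm high, floor 3 mm thick; origin at the centre of its underside, its long side along y; loose on the desk on the handle side of the board, 0.5 kg
- dish_sorted: closed round petri dish with beige gel, 73 mm diameter, 15 mm tall, already lying flat on the floor of the white tray near its long wall at negative tray x, anywhere along that wall; origin at the centre of its underside. It stays in the tray, flat on the floor; the other two dishes go beside it, not on it
- flask: round-bodied glass flask with a straight neck, 83 mm diameter, 149 mm tall, bystander; origin under its centre
- beaker: beaker with pink liquid, 52 mm diameter, 64 mm tall, bystander; origin under its centre
- cylinder: measuring cylinder with pink liquid on a blue hexagonal foot 73 mm wide, 253 mm tall, bystander; origin under its centre
There are look-alikes about, which are no part of the job. Leave any orange look-alike of the dish_uphill alone.

How it is judged:
On the way, in this order (a step that is already met when the one before it is completed fails the run):
1. the board is tipped up with both dishes lying on it (value of joint board above 0.07 rad and x of dish_near_lip in the frame of board_mid between -0.13 and 0.13 m and y of dish_near_lip in the frame of board_mid between -0.14 and 0.14 m and z of dish_near_lip in the frame of board_mid between -0.01 and 0.02 m and x of dish_uphill in the frame of board_mid between -0.13 and 0.13 m and y of dish_uphill in the frame of board_mid between -0.14 and 0.14 m and z of dish_uphill in the frame of board_mid between -0.01 and 0.02 m).
2. all three tubes have rolled into the steel tray while both dishes still lie on the board (x of tube_1 in the frame of steel_tray between -0.095 and 0.095 m and y of tube_1 in the frame of steel_tray between -0.142 and 0.142 m and z of tube_1 in the frame of steel_tray between 0 and 0.045 m and x of tube_2 in the frame of steel_tray between -0.095 and 0.095 m and y of tube_2 in the frame of steel_tray between -0.142 and 0.142 m and z of tube_2 in the frame of steel_tray between 0 and 0.045 m and x of tube_3 in the frame of steel_tray between -0.095 and 0.095 m and y of tube_3 in the frame of steel_tray between -0.142 and 0.142 m and z of tube_3 in the frame of steel_tray between 0 and 0.045 m and x of dish_near_lip in the frame of board_mid between -0.13 and 0.13 m and y of dish_near_lip in the frame of board_mid between -0.14 and 0.14 m and z of dish_near_lip in the frame of board_mid between -0.01 and 0.02 m and x of dish_uphill in the frame of board_mid between -0.13 and 0.13 m and y of dish_uphill in the frame of board_mid between -0.14 and 0.14 m and z of dish_uphill in the frame of board_mid between -0.01 and 0.02 m), for 0.1 s.
At the end, for the whole second after the job is handed in: All three tubes lie at rest in the steel tray (within its rim), both dishes and the one that was there lie flat (within about 7 degrees), unstacked, on the floor of the white tray, all at rest, and the board is level again (under 0.02 rad) (x of tube_1 in the frame of steel_tray between -0.095 and 0.095 m and y of tube_1 in the frame of steel_tray between -0.142 and 0.142 m and z of tube_1 in the frame of steel_tray between 0 and 0.045 m and x of tube_2 in the frame of steel_tray between -0.095 and 0.095 m and y of tube_2 in the frame of steel_tray between -0.142 and 0.142 m and z of tube_2 in the frame of steel_tray between 0 and 0.045 m and x of tube_3 in the frame of steel_tray between -0.095 and 0.095 m and y of tube_3 in the frame of steel_tray between -0.142 and 0.142 m and z of tube_3 in the frame of steel_tray between 0 and 0.045 m and x of dish_near_lip in the frame of white_tray between -0.08 and 0.08 m and y of dish_near_lip in the frame of white_tray between -0.117 and 0.117 m and z of dish_near_lip in the frame of white_tray between -0.004 and 0.012 m and angle between each of dish_near_lip, dish_uphill, dish_sorted's own z axis and vertical below 0.12 rad and x of dish_uphill in the frame of white_tray between -0.08 and 0.08 m and y of dish_uphill in the frame of white_tray between -0.117 and 0.117 m and z of dish_uphill in the frame of white_tray between -0.004 and 0.012 m and x of dish_sorted in the frame of white_tray between -0.08 and 0.08 m and y of dish_sorted in the frame of white_tray between -0.117 and 0.117 m and z of dish_sorted in the frame of white_tray between -0.004 and 0.012 m and value of joint board below 0.02 rad and linear speed of each of tube_1, tube_2, tube_3, dish_near_lip, dish_uphill, dish_sorted below 0.03 m/s); the robot touches nothing.
It fails at once if the robot touches a tube (contact force between any of the fingers, the arm and tube_1 above 0.5 N or contact force between any of the fingers, the arm and tube_2 above 0.5 N or contact force between any of the fingers, the arm and tube_3 above 0.5 N).
It fails at once if the board is dropped (falls faster than 2.5 rad/s) (velocity of joint board below -2.5 rad/s).
It fails at once if a piece of glassware is moved more than 25 mm or tipped (distance of any of flask, beaker, cylinder from where it was at the start of the episode above 0.025 m or angle between any of flask, beaker, cylinder's own z axis and vertical above 0.3 rad).
It fails at once if the steel tray is moved more than 25 mm (distance of steel_tray from where it was at the start of the episode above 0.025 m).
It also fails if it takes over 64 s, if anything falls off the work surface, if the arm or the gripper's body presses on something with over 40 N, if the wrist force passes 120 N, or if a joint passes its speed limit or range.

## Working session

There is one attempt and no reset: what is moved stays moved. The work goes in short steps, Python scripts to look and compute and a tool call to move; the robot and the scene stay as the last step left them, time stands still between calls to the robot, and variables do not carry over. Pictures are saved under pics/ and viewed, at most 10 in all, crops included, and the job is handed in when it is done.

Besides the shell and the picture viewer there is one more tool, called after "Emit:" as name([rows], argument=value, ...), one row to a line, values as JSON. send_rows: Moves the arm, as the interface text tells. Its arguments: {"type":"object","properties":{"steps":{"type":"array","items":{"type":"array","items":{"type":"number"}}},"hand":{"type":"number"},"force":{"type":"number"}},"required":["steps"]}

```bash
mkdir -p pics
cat > h.py <<'E'
import numpy as np, cv2
from cell import ctrl, vision, order
from scipy.spatial.transform import Rotation as R
def snap(n):
    s=vision.snapshot(n); np.savez(f'{n}.npz',**{k:np.array(v) for k,v in s.items()}); return s
def load(n): return dict(np.load(f'{n}.npz'))
def cloud(s):
    K=np.array(s['camera_matrix']); z=np.array(s['range_z']); v,u=np.mgrid[:z.shape[0],:z.shape[1]]
    P=np.stack([(u-K[0,2])/K[0,0]*z,(v-K[1,2])/K[1,1]*z,z],-1)
    o=np.array(s['orientation']); Rm=R.from_quat(o).as_matrix() if o.size==4 else o
    return P@Rm.T+np.array(s['origin'])
E
python3 - <<'E'
from h import *
a=snap('top');b=snap('side')
for n,s in(('top',a),('side',b)):
    cv2.imwrite(f'pics/{n}0.png',s['img'][...,::-1]); print(n,s['origin'],s['orientation'])
    P=cloud(s); print(P[::70,::93].round(2).tolist() if n=='top' else '')
print(ctrl.sense())
E
```

```text
top [0.38979991 0.04581163 1.16948119] [-0.69968665  0.70991299 -0.06588994  0.04605053]
[[[1.12, 0.75, 0.18], [1.02, 0.44, 0.31], [1.02, 0.23, 0.31], [0.98, 0.02, 0.37], [1.04, -0.21, 0.29], [1.01, -0.41, 0.33], [1.04, -0.67, 0.29]], [[0.84, 0.63, 0.33], [0.82, 0.41, 0.35], [1.01, 0.29, -0.0], [0.94, 0.01, 0.14], [1.0, -0.27, 0.03], [1.12, -0.68, -0.2], [1.12, -1.03, -0.2]], [[0.79, 0.83, -0.0], [0.79, 0.56, 0.01], [0.79, 0.29, -0.0], [0.78, 0.01, 0.01], [0.78, -0.27, 0.0], [1.01, -0.89, -0.66], [1.03, -1.4, -0.74]], [[0.59, 0.81, -0.0], [0.58, 0.55, 0.0], [0.58, 0.28, -0.0], [0.56, 0.02, 0.07], [0.57, -0.26, 0.0], [0.39, 0.05, 1.17], [0.68, -1.35, -0.74]], [[0.39, 0.78, 0.02], [0.38, 0.54, 0.0], [0.38, 0.28, -0.0], [0.37, 0.02, -0.0], [0.37, -0.25, 0.0], [0.35, -0.87, -0.73], [0.34, -1.32, -0.74]], [[0.24, 0.62, 0.25], [0.07, 0.83, -0.74], [0.13, 0.34, -0.32], [0.11, 0.01, -0.42], [0.05, -0.41, -0.73], [0.03, -0.85, -0.75], [0.03, -1.27, -0.74]]]
side [0.61231664 0.86740506 0.74134129] [ 0.02041789  0.90140463 -0.43215556 -0.01715751]

{'time': 0.1, 'joint_pos': array([-1.27595152,  0.38417744,  0.01636994,  1.37106479, -0.00630722,
        1.3882141 , -0.04645991]), 'dq': array([ 1.37715064e-04, -1.35635445e-03, -4.64300609e-06, -2.34981349e-03,
       -7.33779384e-04,  1.41498867e-03, -2.51146153e-04]), 'tau': array([ 3.05564790e-03, -6.29133010e+01,  8.47105030e-01, -3.72765434e+01,
        1.67676166e-02,  1.04367634e-02, -4.68690473e-05]), 'ee_pos': array([0.21864822, 0.58500812, 0.23035715]), 'eef_rot': array([ 1.77867456e-01,  9.84054036e-01, -8.94571330e-04, -1.51951924e-04]), 'contact_force': array([ 0.94163399,  0.21629999, -0.52671186]), 'wrist_torque': array([ 0.03186318, -0.00034696, -0.00949378]), 'finger_force': 0.0, 'width': 0.08536236818682284}
```

View pics/top0.png

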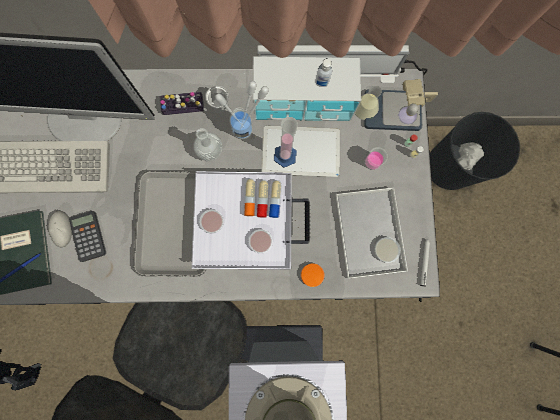

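View pics/side0.png

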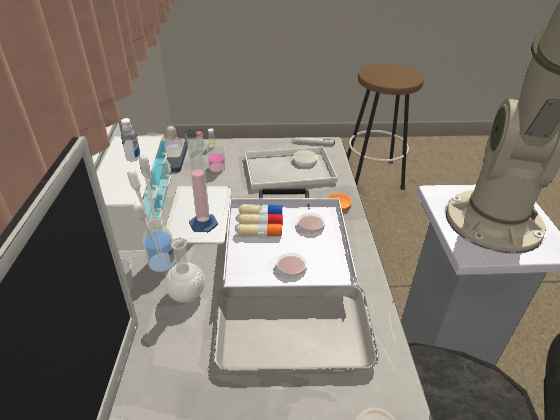

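The top view shows the board with its open edge on the left and its handle bar at (300,222). The dish near the lip is at (210,220), the uphill dish at (260,240), and the tubes lie at about (250–275,198). The white tray is at (370,232) with the sorted dish at (386,249). The orange look-alike at (313,274) is on the desk, not the board, so I leave it alone. The pink dishes on the board are the ones meant.

```bash
cat > m.py <<'E'
from h import *
s=load('top');P=cloud(s);im=s['img'];h=cv2.cvtColor(im,cv2.COLOR_RGB2HSV)
def roi(x0,y0,x1,y1,lo,hi):
    m=np.zeros(P.shape[:2],bool);m[y0:y1,x0:x1]=1
    return m&(P[...,2]>lo)&(P[...,2]<hi)
def circ(m,n):
    p=P[m]; c,r=cv2.minEnclosingCircle(p[:,:2].astype(np.float32)); print(n,np.round(c,4),round(r,4),'z',p[:,2].mean().round(4),len(p))
def rect(m,n):
    p=P[m]; print(n,cv2.minAreaRect(p[:,:2].astype(np.float32)),'z',p[:,2].mean().round(4),len(p))
if __name__=='__main__':
    circ(roi(190,200,230,240,.066,.08),'lip');circ(roi(243,222,278,258,.066,.08),'uphill')
    circ(roi(368,230,402,268,.012,.03),'sorted')
    rect(roi(240,175,285,220,.067,.1),'tubes')
    for n,a,b in(('orange',240,256),('red',256,269),('blue',269,284)): rect(roi(a,175,b,220,.076,.1),n)
    rect(roi(294,190,315,255,.035,.08),'handle')
    rect(roi(185,165,312,275,.045,.08),'board+handle')
    rect(roi(185,165,296,275,.045,.08),'board')
    rect(roi(328,180,412,282,.012,.03),'wtray')
    rect(roi(125,160,188,285,.012,.04),'steel')
    rect(roi(270,110,300,170,.01,.3),'cyl');circ(roi(298,258,328,290,.008,.04),'orangedish')
    rect(roi(186,120,225,160,.01,.3),'flask'); circ(roi(362,148,390,170,.01,.3),'beaker')
E
python3 m.py
```

```text
lip [0.5368 0.2012] 0.0326 z 0.0709 451
uphill [0.4806 0.0685] 0.0326 z 0.0709 450
sorted [ 0.4685 -0.2992] 0.052 z 0.018 560
tubes ((0.5985997915267944, 0.06181029602885246), (0.09714548289775848, 0.10420791804790497), 85.01436614990234) z 0.0802 1060
orange ((0.6017220616340637, 0.09688769280910492), (0.02464890107512474, 0.10299303382635117), 89.57786560058594) z 0.0811 310
red ((0.59675133228302, 0.06092888116836548), (0.026054685935378075, 0.10060020536184311), 85.26091003417969) z 0.0813 310
blue ((0.5960777997970581, 0.026785846799612045), (0.024806149303913116, 0.10155592113733292), 83.42884826660156) z 0.0815 297
handle ((0.5361802577972412, -0.044971175491809845), (0.041306737810373306, 0.12539729475975037), 88.6091079711914) z 0.0636 297
board+handle ((0.5396001935005188, 0.09354163706302643), (0.31829801201820374, 0.26606491208076477), 88.53437805175781) z 0.0594 9111
board ((0.5400863289833069, 0.11254304647445679), (0.2802828252315521, 0.26606491208076477), 88.53437805175781) z 0.0593 8828
wtray ((0.5063872933387756, -0.2468574345111847), (0.24408979713916779, 0.17205119132995605), 5.68937873840332) z 0.0181 1041
steel ((0.5401535034179688, 0.34968841075897217), (0.3019168972969055, 0.15019792318344116), 0.5706456303596497) z 0.0188 922
cyl ((0.7736151218414307, -0.004745714366436005), (0.08671072125434875, 0.1570827066898346), 89.4229507446289) z 0.1096 1072
orangedish [ 0.3879 -0.0757] 0.0327 z 0.0148 429
flask ((0.7522498965263367, 0.21499189734458923), (0.07192689180374146, 0.08012830466032028), 26.066648483276367) z 0.0782 711
beaker [ 0.7169 -0.266 ] 0.0267 z 0.0399 354
```

Emit:
send_rows([
  [0,0,0,-6.3],
  [0,0,0,-6.3],
  [0,0,0,-6.4],
], hand=1, force=20)

```text
time: 0.35
ee_pos: [0.2187, 0.5852, 0.2307]
eef_rot: [0.01, 1.0, -0.001, -0.0]
contact_force: [-0.6, -0.3, -0.4]
width: 0.0853
finger_force: 0.0
```

Emit:
send_rows([
  [-23.4,-26.8,0,0],
  [-23.4,-26.8,0,0],
  [-23.4,-26.8,0,0],
  [-23.4,-26.8,0,0],
  [-23.4,-26.8,0,0],
])

```text
time: 0.77
ee_pos: [0.333, 0.4467, 0.2309]
eef_rot: [0.013, 1.0, -0.0, -0.0]
contact_force: [-0.6, 1.3, -0.1]
width: 0.0853
finger_force: 0.0
```

Emit:
send_rows([
  [-23.4,-26.8,0,0],
  [-23.4,-26.8,0,0],
  [-23.4,-26.8,0,0],
  [-23.4,-26.8,0,0],
  [-23.4,-26.8,10,0],
])

```text
time: 1.18
ee_pos: [0.4472, 0.3103, 0.2228]
eef_rot: [0.013, 1.0, 0.001, 0.001]
contact_force: [0.8, 0.1, 0.1]
width: 0.0855
finger_force: 0.0
```

Emit:
send_rows([
  [-23.4,-26.8,20,0],
  [-23.4,-26.8,20,0],
  [-23.4,-26.8,20,0],
  [-23.4,-26.8,10,0],
  [0,0,0,0],
])

```text
time: 1.6
ee_pos: [0.5391, 0.1925, 0.1481]
eef_rot: [0.018, 1.0, -0.003, -0.001]
contact_force: [-1.7, -1.9, 0.4]
width: 0.0855
finger_force: 0.0
```

```bash
cat >> h.py <<'E'
def to(x,y,z,yaw=None):
    "tool-frame shift (mm) and turn (deg) from measured pose to target (yaw = direction of tool y, deg)"
    s=ctrl.sense();r=R.from_quat(s['eef_rot']);M=r.as_matrix()
    d=M.T@(np.array([x,y,z])-s['ee_pos'])*1e3; cy=np.degrees(np.arctan2(M[1,1],M[0,1]))
    print('t',round(s['time'],2),'ee',s['ee_pos'].round(4),'yaw',cy.round(2),'shift',d.round(1),'turn',None if yaw is None else round(cy-yaw,1),'F',s['contact_force'].round(1),'w',round(s['width'],4))
E
python3 - <<'E'
from h import *
to(.5368,.2012,.054,88.5)
s=snap('wrist');cv2.imwrite('pics/w1.png',s['img'][...,::-1])
P=cloud(s);z=P[...,2];m=(z>.066)&(z<.076)&(np.hypot(P[...,0]-.537,P[...,1]-.2)<.06)
print(cv2.minEnclosingCircle(P[m][:,:2].astype(np.float32)),m.sum())
E
```

```text
t 1.6 ee [0.5391 0.1925 0.1481] yaw 87.9 shift [ 2.4  9.2 94.1] turn -0.6 F [-1.7 -1.9  0.4] w 0.0855
((0.5372341871261597, 0.2020176202058792), 0.03290269151329994) 7340
```

View pics/w1.png

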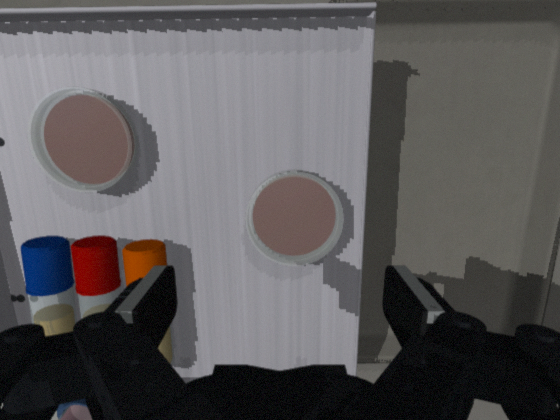

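The wrist view confirms the pink near-lip dish at (295,217), with the tubes at lower left, clear of the fingers.

Emit:
send_rows([
  [2.2,9,0,-0.6],
  [0,0,20,0],
  [0,0,25,0],
  [0,0,25,0],
  [0,0,16,0],
])

```text
time: 2.07
ee_pos: [0.5323, 0.2138, 0.0635]
eef_rot: [0.006, 1.0, 0.0, -0.001]
contact_force: [0.0, -0.1, -0.6]
width: 0.0853
finger_force: 0.0
```

Emit:
send_rows([
  [0,0,8,0],
  [0,0,0,0],
  [0,0,0,0],
])

```text
time: 2.32
ee_pos: [0.5338, 0.2133, 0.0582]
eef_rot: [0.006, 1.0, 0.001, -0.0]
contact_force: [0.6, 0.1, 0.8]
width: 0.0853
finger_force: 0.0
```

```bash
python3 -c "
from h import *
to(.537,.2018,.052,88.5)"
```

```text
t 2.32 ee [0.5338 0.2133 0.0582] yaw 89.28 shift [ -3.4 -11.5   6.2] turn 0.8 F [0.6 0.1 0.8] w 0.0853
```

Emit:
send_rows([
  [-1.7,-5.7,0,0.8],
  [-1.7,-5.8,0,0],
  [0,0,6,0],
  [0,0,0,0],
  [0,0,0,0],
])

```text
time: 2.73
ee_pos: [0.5373, 0.1992, 0.0508]
eef_rot: [0.015, 1.0, -0.0, -0.001]
contact_force: [0.5, -0.0, -0.7]
width: 0.0856
finger_force: 0.0
```

```bash
python3 -c "
from h import *
to(.537,.2018,.052,88.5)"
```

```text
t 2.73 ee [0.5373 0.1992 0.0508] yaw 88.29 shift [ 0.3  2.6 -1.2] turn -0.2 F [ 0.5 -0.  -0.7] w 0.0856
```

Emit:
send_rows([
  [0,0,0,0],
  [0,0,0,0],
  [0,0,0,0],
  [0,0,0,0],
  [0,0,0,0],
], hand=0.6, force=20)

```text
time: 3.15
ee_pos: [0.5378, 0.1995, 0.0515]
eef_rot: [0.015, 1.0, 0.0, 0.0]
contact_force: [-0.8, 0.5, 2.5]
width: 0.064
finger_force: 22.2
```

Emit:
send_rows([
  [5,0,-2,0],
  [15,0,0,0],
  [20,0,0,0],
  [15,0,0,0],
  [9,0,0,0],
])

```text
time: 3.57
ee_pos: [0.4716, 0.2012, 0.053]
eef_rot: [0.014, 1.0, -0.0, -0.001]
contact_force: [0.7, 0.4, 0.3]
width: 0.0641
finger_force: 22.2
```

Emit:
send_rows([
  [0,0,2,0],
  [0,0,0,0],
  [0,0,0,0],
])

```text
time: 3.82
ee_pos: [0.4743, 0.2012, 0.0515]
eef_rot: [0.015, 1.0, 0.0, 0.0]
contact_force: [-1.2, 0.4, 0.9]
width: 0.064
finger_force: 22.2
```

Emit:
send_rows([
  [0,0,0,0],
  [0,0,0,0],
  [0,0,0,0],
  [0,0,0,0],
], hand=1)

```text
time: 4.15
ee_pos: [0.474, 0.201, 0.0511]
eef_rot: [0.015, 1.0, -0.0, -0.0]
contact_force: [-0.2, 0.1, 0.8]
width: 0.0853
finger_force: 0.0
```

Emit:
send_rows([
  [0,0,-15,0],
  [0,0,-30,0],
  [0,0,-30,0],
  [0,0,-10,0],
  [0,0,0,0],
])

```text
time: 4.57
ee_pos: [0.4758, 0.202, 0.1395]
eef_rot: [0.015, 1.0, 0.001, 0.003]
contact_force: [-0.7, 1.4, -0.8]
width: 0.0854
finger_force: 0.0
```

Run:
```python
from h import *
to(.5357,-.0579,.14,88.5)
s=snap('wrist')
P=cloud(s);z=P[...,2];m=(z>.066)&(z<.076)&(np.hypot(P[...,0]-.475,P[...,1]-.2)<.05)
print(cv2.minEnclosingCircle(P[m][:,:2].astype(np.float32)),m.sum())
```

```text
t 4.57 ee [0.4758 0.202  0.1395] yaw 88.29 shift [ -67.7 -258.    -1. ] turn -0.2 F [-0.7  1.4 -0.8] w 0.0854
((0.4742743968963623, 0.20145109295845032), 0.032893698662519455) 7853
```

Emit:
send_rows([
  [-8,-28,0,0],
  [-9,-35,0,0],
  [-9,-35,0,0],
  [-9,-35,0,0],
  [-9,-35,0,0],
], hand=0.4)

```text
time: 5.03
ee_pos: [0.5119, 0.0302, 0.1347]
eef_rot: [0.015, 1.0, -0.0, -0.001]
contact_force: [0.8, 0.8, 0.5]
width: 0.0344
finger_force: 0.0
```

Emit:
send_rows([
  [-9,-35,0,0],
  [-9,-35,0,0],
  [-6,-20,0,0],
  [0,0,0,0],
  [0,0,0,0],
])

```text
time: 5.45
ee_pos: [0.5332, -0.0603, 0.1347]
eef_rot: [0.017, 1.0, -0.0, -0.001]
contact_force: [0.5, 0.8, 0.5]
width: 0.0344
finger_force: 0.0
```

Run:
```python
from h import *
to(.5357,-.0579,.041,88.5)
s=snap('wrist');cv2.imwrite('pics/w2.png',s['img'][...,::-1])
P=cloud(s);z=P[...,2]
m=(z>.063)&(z<.07)&(abs(P[...,0]-.536)<.04)&(abs(P[...,1]+.058)<.015)
print(P[m].mean(0),m.sum(),cv2.minAreaRect(P[m][:,:2].astype(np.float32)) if m.sum() else '')
```

```text
t 5.45 ee [ 0.5332 -0.0603  0.1347] yaw 88.11 shift [-2.6  2.5 93.7] turn -0.4 F [0.5 0.8 0.5] w 0.0344
[ 0.53417952 -0.05946031  0.0660795 ] 2354 ((0.5359971523284912, -0.059679433703422546), (0.014132112264633179, 0.0802079439163208), 88.63017272949219)
```

View pics/w2.png

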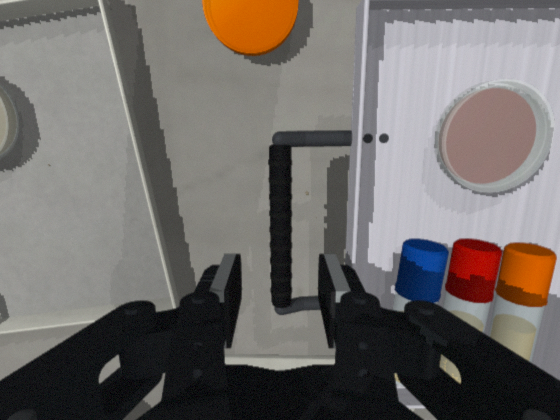

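The handle bar at (281,230) is centred between the fingers, so I descend and grip it.

Emit:
send_rows([
  [-1,0.5,15,0],
  [0,0,25,0],
  [0,0,25,0],
  [0,0,20,0],
  [0,0,8,0],
])

```text
time: 5.92
ee_pos: [0.5326, -0.0558, 0.0398]
eef_rot: [0.013, 1.0, 0.0, -0.003]
contact_force: [0.4, 0.7, -0.2]
width: 0.0342
finger_force: 0.0
```

Emit:
send_rows([
  [0,0,0,0],
  [0,0,0,0],
])

```text
time: 6.08
ee_pos: [0.535, -0.0573, 0.0434]
eef_rot: [0.014, 1.0, 0.0, -0.0]
contact_force: [1.1, -0.2, 0.2]
width: 0.0341
finger_force: 0.0
```

Emit:
send_rows([
  [0,0,0,0],
  [0,0,0,0],
  [0,0,0,0],
  [0,0,0,0],
], hand=0, force=30)

```text
time: 6.42
ee_pos: [0.536, -0.0598, 0.0448]
eef_rot: [0.015, 1.0, -0.001, 0.001]
contact_force: [-0.8, -5.1, 4.0]
width: 0.0124
finger_force: 30.1
```

Emit:
send_rows([
  [0,0,-3,0],
  [0,0.2,-5,0],
  [0,0.4,-6,0],
  [0,0.6,-6,0],
  [0,1,-6,0],
])

```text
time: 6.83
ee_pos: [0.5361, -0.0575, 0.0704]
eef_rot: [0.015, 1.0, -0.001, 0.001]
contact_force: [2.6, -6.0, -2.8]
width: 0.0128
finger_force: 29.3
```

Emit:
send_rows([
  [0,0.5,-4,0],
  [0,0.5,-3,0],
  [0,0.5,-3,0],
  [0,0.5,-3,0],
  [0,0.5,-2,0],
])

```text
time: 7.25
ee_pos: [0.5361, -0.055, 0.0855]
eef_rot: [0.015, 1.0, -0.001, 0.001]
contact_force: [2.5, -5.4, -2.3]
width: 0.0126
finger_force: 29.3
```

Run:
```python
from h import *
to(.5357,-.0579,.041,88.5)
s=snap('top');im=s['img'][120:300,120:340,::-1];cv2.imwrite('pics/t1.png',cv2.resize(im,None,fx=3,fy=3))
```

```text
t 7.25 ee [ 0.5361 -0.055   0.0855] yaw 88.24 shift [ 0.4 -2.9 44.5] turn -0.3 F [ 2.5 -5.4 -2.3] w 0.0126
```

View pics/t1.png

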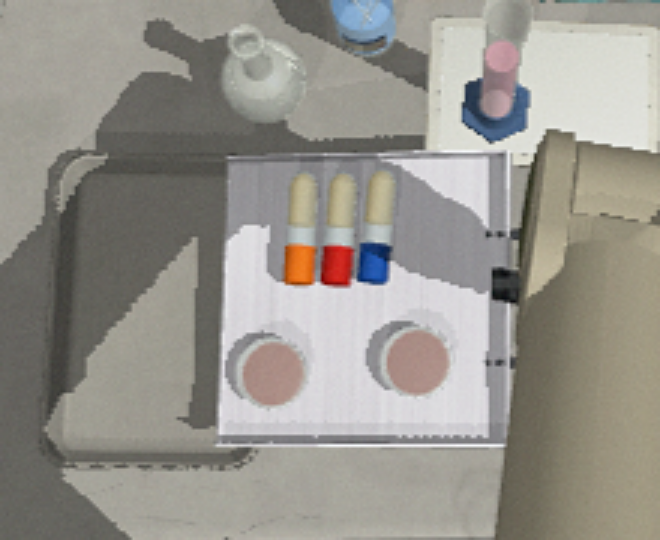

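The tubes (crop 285–395, 230) have started rolling left. Both dishes at (273,372) and (415,362) are below their lane.

Emit:
send_rows([
  [0,0,0,0],
  [0,0,0,0],
  [0,0,0,0],
  [0,0,0,0],
  [0,0,0,0],
])

```text
time: 7.72
ee_pos: [0.5361, -0.055, 0.0853]
eef_rot: [0.015, 1.0, -0.001, 0.001]
contact_force: [2.8, -6.7, -2.9]
width: 0.013
finger_force: 29.4
```

Emit:
send_rows([
  [0,0.5,-3,0],
  [0,0.5,-3,0],
  [0,0.6,-3,0],
  [0,0.6,-3,0],
  [0,0.6,-3,0],
])

```text
time: 8.13
ee_pos: [0.5361, -0.0516, 0.1003]
eef_rot: [0.015, 1.0, -0.0, 0.001]
contact_force: [3.2, -3.1, -2.6]
width: 0.0125
finger_force: 29.3
```

Emit:
send_rows([
  [0,0.6,-3,0],
  [0,0.7,-3,0],
  [0,0.7,-3,0],
  [0,0.7,-3,0],
  [0,0,0,0],
])

```text
time: 8.55
ee_pos: [0.5362, -0.0482, 0.1124]
eef_rot: [0.015, 1.0, -0.0, 0.001]
contact_force: [3.8, -3.6, -1.9]
width: 0.0128
finger_force: 29.3
```

Run:
```python
from h import *
to(.5357,-.0579,.041,88.5)
s=snap('top');im=s['img'][120:300,120:340,::-1];cv2.imwrite('pics/t2.png',cv2.resize(im,None,fx=3,fy=3))
```

```text
t 8.55 ee [ 0.5362 -0.0482  0.1124] yaw 88.3 shift [ 0.4 -9.7 71.4] turn -0.2 F [ 3.8 -3.6 -1.9] w 0.0128
```

View pics/t2.png

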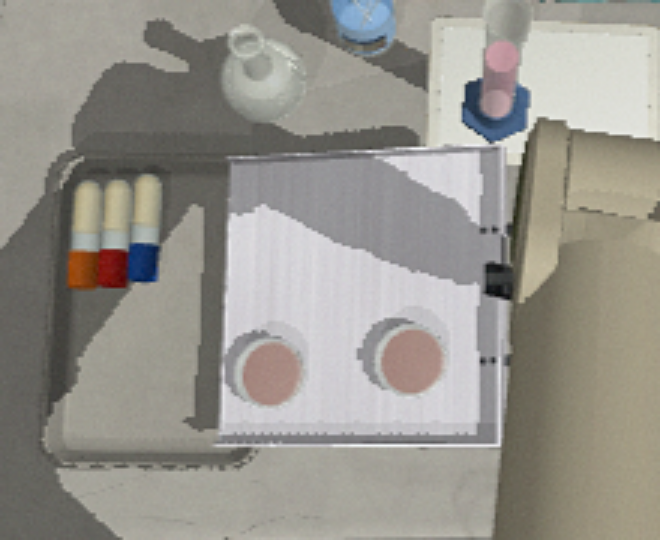

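All three tubes now lie in the steel tray at crop (85–147,230), and both dishes are still on the board. I lower the board in hand.

Emit:
send_rows([
  [0,-1,4,0],
  [0,-1,5,0],
  [0,-1,5,0],
  [0,-1,5,0],
  [0,-1,5,0],
])

```text
time: 9.02
ee_pos: [0.5361, -0.0545, 0.0876]
eef_rot: [0.016, 1.0, -0.001, 0.001]
contact_force: [4.4, -7.4, -1.0]
width: 0.0128
finger_force: 29.8
```

Emit:
send_rows([
  [0,-0.8,5,0],
  [0,-0.8,5,0],
  [0,-0.7,5,0],
  [0,-0.7,5,0],
  [0,-0.6,5,0],
])

```text
time: 9.43
ee_pos: [0.536, -0.0584, 0.0626]
eef_rot: [0.016, 1.0, -0.001, 0.001]
contact_force: [4.4, -6.9, -0.8]
width: 0.0127
finger_force: 30.2
```

Emit:
send_rows([
  [0,-0.6,5,0],
  [0,-0.4,5,0],
  [0,-0.4,5,0],
  [0,-0.2,3,0],
  [0,0,1,0],
])

```text
time: 9.85
ee_pos: [0.5361, -0.0598, 0.0446]
eef_rot: [0.016, 1.0, -0.0, 0.001]
contact_force: [-3.8, -5.3, 19.5]
width: 0.013
finger_force: 32.4
```

Emit:
send_rows([
  [0,0,0,0],
  [0,0,0,0],
])

```text
time: 10.02
ee_pos: [0.5361, -0.0598, 0.0447]
eef_rot: [0.016, 1.0, -0.0, 0.001]
contact_force: [-0.7, -6.7, 10.4]
width: 0.0127
finger_force: 31.6
```

Emit:
send_rows([
  [0,0,-0.8,0],
  [0,0,0,0],
  [0,0,0,0],
  [0,0,0,0],
], hand=0.4)

```text
time: 10.35
ee_pos: [0.5346, -0.0575, 0.0437]
eef_rot: [0.014, 1.0, 0.0, -0.001]
contact_force: [-0.3, 0.8, -1.0]
width: 0.0341
finger_force: 0.0
```

Emit:
send_rows([
  [0,0,-10,0],
  [0,0,-25,0],
  [0,0,-30,0],
  [0,0,-35,0],
  [0,0,-10,0],
])

```text
time: 10.77
ee_pos: [0.5373, -0.0586, 0.1599]
eef_rot: [0.015, 1.0, 0.0, 0.003]
contact_force: [1.2, -0.5, 0.0]
width: 0.0343
finger_force: 0.0
```

Emit:
send_rows([
  [0,0,0,6.9],
  [0,0,0,6.9],
  [0,0,0,6.9],
  [0,0,0,6.9],
  [0,0,0,6.9],
], hand=0.9)

```text
time: 11.18
ee_pos: [0.535, -0.0581, 0.1545]
eef_rot: [0.313, 0.95, 0.0, -0.0]
contact_force: [-0.1, -0.8, -0.9]
width: 0.077
finger_force: 0.0
```

Emit:
send_rows([
  [0,0,0,6.9],
  [0,0,0,6.9],
  [0,0,0,6.9],
  [0,0,0,6.9],
  [0,0,0,6.9],
])

```text
time: 11.6
ee_pos: [0.5349, -0.058, 0.1545]
eef_rot: [0.581, 0.814, 0.0, -0.0]
contact_force: [0.1, 0.3, 0.6]
width: 0.0769
finger_force: 0.0
```

Emit:
send_rows([
  [0,0,0,6.9],
  [0,0,0,6.7],
  [0,0,0,0],
  [0,0,0,0],
])

```text
time: 11.93
ee_pos: [0.535, -0.058, 0.1543]
eef_rot: [0.67, 0.743, 0.0, -0.0]
contact_force: [1.0, -0.2, 0.2]
width: 0.077
finger_force: 0.0
```

Run:
```python
from h import *
to(.4806,.0685,.15,5.7)
a=snap('wrist');b=snap('top');cv2.imwrite('pics/w3.png',np.hstack([a['img'],b['img'][120:300,120:440].repeat(2,0).repeat(2,1)[:360]]if 0 else [a['img']])[...,::-1])
def c(P,cx,cy,lo,hi,r=.05):
    m=(P[...,2]>lo)&(P[...,2]<hi)&(np.hypot(P[...,0]-cx,P[...,1]-cy)<r); return m
for n,s in(('w',a),('t',b)):
    P=cloud(s)
    for k,cx,cy,lo,hi in(('up',.48,.0685,.066,.076),('lip',.474,.2,.066,.076)):
        m=c(P,cx,cy,lo,hi)
        if m.sum()>50: print(n,k,cv2.minEnclosingCircle(P[m][:,:2].astype(np.float32)),m.sum())
P=cloud(b); m=(P[...,2]>.012)&(P[...,2]<.03)&(abs(P[...,0]-.506)<.15)&(abs(P[...,1]+.247)<.12)
n,l,st,ce=cv2.connectedComponentsWithStats(m.astype(np.uint8))
for i in range(1,n):
    if st[i,4]>30: p=P[l==i][:,:2].astype(np.float32); print(st[i],cv2.minAreaRect(p),cv2.minEnclosingCircle(p))
```

```text
t 11.93 ee [ 0.535  -0.058   0.1543] yaw 5.93 shift [131.5 -41.    4.3] turn 0.2 F [ 1.  -0.2  0.2] w 0.077
w up ((0.4811362028121948, 0.06867381185293198), 0.03272479400038719) 5656
t up ((0.48046672344207764, 0.06859192252159119), 0.03256276249885559) 451
t lip ((0.4737321138381958, 0.20074497163295746), 0.03277892246842384) 461
[354 187  54  91 879] ((0.5074862837791443, -0.25624391436576843), (0.24403417110443115, 0.15454411506652832), 5.7205610275268555) ((0.5067851543426514, -0.2560279667377472), 0.14292578399181366)
```

Emit:
send_rows([
  [22,-7,0,-0.2],
  [33,-10,0,0],
  [33,-10,0,0],
  [29,-9.5,0,0],
  [15,-4.5,0,0],
])

```text
time: 12.45
ee_pos: [0.4791, 0.0727, 0.1541]
eef_rot: [0.667, 0.745, 0.0, -0.001]
contact_force: [0.9, -0.2, -0.1]
width: 0.0765
finger_force: 0.0
```

Emit:
send_rows([
  [0,0,10,0],
  [0,0,20,0],
  [0,0,20,0],
  [0,0,10,0],
  [0,0,0,0],
])

```text
time: 12.87
ee_pos: [0.4793, 0.0677, 0.0918]
eef_rot: [0.67, 0.743, -0.002, -0.001]
contact_force: [-0.6, 0.0, -0.2]
width: 0.0765
finger_force: 0.0
```

Emit:
send_rows([
  [0,0,0,0],
  [0,0,0,0],
])

```text
time: 13.03
ee_pos: [0.4815, 0.0684, 0.0949]
eef_rot: [0.67, 0.742, 0.0, 0.0]
contact_force: [0.3, 0.8, 0.6]
width: 0.0766
finger_force: 0.0
```

Run:
```python
from h import *
to(.481,.0686,.051,5.7)
P=cloud(load('top')); a=np.radians(5.7); c=np.array([.5064,-.2469])
L=np.array([np.cos(a),np.sin(a)]);S=np.array([-np.sin(a),np.cos(a)])
q=P[...,:2]-c; l=q@L; t=q@S
m=(P[...,2]>.013)&(P[...,2]<.025)&(abs(l)<.113)&(abs(t)<.075)
p=np.stack([l[m],t[m]],-1).astype(np.float32);print('tray frame (long +world x, short +world y)',cv2.minEnclosingCircle(p),m.sum(),p.min(0),p.max(0))
for x,y in((-.06,.038),(.055,.038),(-.055,.038)): print(x,y,c+x*L+y*S)
```

```text
t 13.03 ee [0.4815 0.0684 0.0949] yaw 5.89 shift [ 0.3 -0.6 43.9] turn 0.2 F [0.3 0.8 0.6] w 0.0766
tray frame (long +world x, short +world y) ((-0.055998045951128006, -0.038839295506477356), 0.03702649846673012) 520 [-0.09103169 -0.0746748 ] [-0.01927289 -0.00285033]
-0.06 0.038 [ 0.44292252 -0.21504707]
0.055 0.038 [ 0.55735391 -0.2036253 ]
-0.055 0.038 [ 0.44789779 -0.21455047]
```

Emit:
send_rows([
  [0,0,12,0],
  [0,0,18,0],
  [0,0,10,0],
  [0,0,4,0],
  [0,0,0,0],
])

```text
time: 13.45
ee_pos: [0.4805, 0.0687, 0.0498]
eef_rot: [0.67, 0.743, -0.001, -0.0]
contact_force: [-0.4, -0.6, 0.2]
width: 0.077
finger_force: 0.0
```

Emit:
send_rows([
  [0,0,0,0],
  [0,0,0,0],
  [0,0,0,0],
  [0,0,0,0],
  [0,0,0,0],
], hand=0.6, force=25)

```text
time: 13.87
ee_pos: [0.4814, 0.0688, 0.051]
eef_rot: [0.67, 0.743, 0.001, 0.0]
contact_force: [-2.7, -0.7, 7.0]
width: 0.0641
finger_force: 28.1
```

Emit:
send_rows([
  [0,0,-8,0],
  [0,0,-20,0],
  [0,0,-30,0],
  [0,0,-25,0],
  [0,0,0,0],
])

```text
time: 14.28
ee_pos: [0.4838, 0.0692, 0.1385]
eef_rot: [0.67, 0.742, 0.004, 0.002]
contact_force: [0.6, 0.6, -0.8]
width: 0.0637
finger_force: 27.9
```

Emit:
send_rows([
  [0,0,0,0],
  [0,0,0,0],
])

```text
time: 14.45
ee_pos: [0.4805, 0.069, 0.133]
eef_rot: [0.67, 0.743, 0.0, -0.0]
contact_force: [-1.3, 0.3, -0.9]
width: 0.0639
finger_force: 27.9
```

Run:
```python
from h import *
a=np.radians(5.7); c=np.array([.5064,-.2469]);L=np.array([np.cos(a),np.sin(a)]);S=np.array([-np.sin(a),np.cos(a)])
to(*(c+.055*L+.040*S),.14,5.7)
```

```text
t 14.45 ee [0.4805 0.069  0.133 ] yaw 5.91 shift [-277.    48.3   -7. ] turn 0.2 F [-1.3  0.3 -0.9] w 0.0639
```

Emit:
send_rows([
  [-17,3,0,-0.2],
  [-32,5.5,0,0],
  [-35,6,0,0],
  [-35,6,0,0],
  [-35,6,0,0],
])

```text
time: 14.87
ee_pos: [0.5228, -0.0827, 0.1319]
eef_rot: [0.668, 0.744, -0.001, -0.001]
contact_force: [0.3, 0.9, 0.7]
width: 0.0639
finger_force: 27.9
```

Emit:
send_rows([
  [-35,6,0,0],
  [-35,6,0,0],
  [-33,6,0,0],
  [-20,3.8,0,0],
  [0,0,0,0],
])

```text
time: 15.28
ee_pos: [0.5568, -0.2074, 0.1317]
eef_rot: [0.671, 0.741, -0.002, 0.0]
contact_force: [-0.7, -1.3, 0.9]
width: 0.0638
finger_force: 27.9
```

Emit:
send_rows([
  [0,0,20,0],
  [0,0,30,0],
  [0,0,30,0],
  [0,0,0,0],
  [0,0,0,0],
])

```text
time: 15.7
ee_pos: [0.5563, -0.2005, 0.0511]
eef_rot: [0.668, 0.744, -0.001, -0.002]
contact_force: [-0.0, 0.3, 0.1]
width: 0.064
finger_force: 28.1
```

Run:
```python
from h import *
a=np.radians(5.7); c=np.array([.5064,-.2469]);L=np.array([np.cos(a),np.sin(a)]);S=np.array([-np.sin(a),np.cos(a)])
to(*(c+.055*L+.040*S),-.001,5.7)
s=snap('wrist');cv2.imwrite('pics/w4.png',s['img'][...,::-1])
```

```text
t 15.7 ee [ 0.5563 -0.2005  0.0511] yaw 6.11 shift [-1.3  1.  52.1] turn 0.4 F [-0.   0.3  0.1] w 0.064
```

View pics/w4.png

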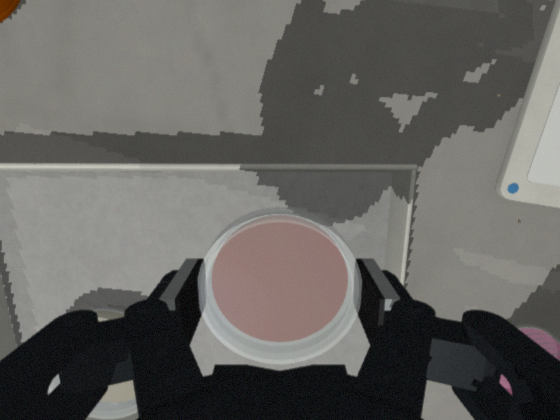

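The dish is held flat over the tray's free corner, with the walls at row 167 and column 410 and the sorted dish at lower left, clear. I lower it.

Emit:
send_rows([
  [0,0,15,-0.3],
  [0,0,15,0],
  [0,0,12,0],
  [0,0,6,0],
  [0,0,2,0],
])

```text
time: 16.17
ee_pos: [0.5582, -0.2013, 0.003]
eef_rot: [0.666, 0.746, -0.0, -0.0]
contact_force: [0.2, 0.1, 0.4]
width: 0.0641
finger_force: 28.1
```

Emit:
send_rows([
  [0,0,1,0],
  [0,0,0.5,0],
  [0,0,0,0],
  [0,0,0,0],
])

```text
time: 16.5
ee_pos: [0.5586, -0.2016, 0.0022]
eef_rot: [0.667, 0.745, 0.0, 0.0]
contact_force: [-0.5, 0.6, -1.0]
width: 0.0642
finger_force: 28.1
```

Emit:
send_rows([
  [0,0,1,0],
  [0,0,1,0],
  [0,0,0,0],
  [0,0,0,0],
])

```text
time: 16.83
ee_pos: [0.5581, -0.2014, -0.0005]
eef_rot: [0.667, 0.746, -0.0, -0.0]
contact_force: [-1.4, -0.3, -1.4]
width: 0.064
finger_force: 28.1
```

Emit:
send_rows([
  [0,0,1,0],
  [0,0,0,0],
  [0,0,0,0],
])

```text
time: 17.08
ee_pos: [0.5581, -0.2015, -0.0015]
eef_rot: [0.667, 0.745, -0.0, -0.0]
contact_force: [0.6, -0.2, -1.4]
width: 0.064
finger_force: 28.1
```

Emit:
send_rows([
  [0,0,0.8,0],
  [0,0,0,0],
  [0,0,0,0],
])

```text
time: 17.33
ee_pos: [0.5583, -0.2015, -0.0018]
eef_rot: [0.667, 0.745, 0.0, 0.0]
contact_force: [-2.4, 1.2, 4.6]
width: 0.0642
finger_force: 28.4
```

Emit:
send_rows([
  [0,0,0,0],
  [0,0,0,0],
  [0,0,0,0],
], hand=0.85)

```text
time: 17.58
ee_pos: [0.5581, -0.2014, -0.0024]
eef_rot: [0.667, 0.745, -0.0, -0.0]
contact_force: [0.4, 0.0, -0.5]
width: 0.0728
finger_force: 0.0
```

Emit:
send_rows([
  [0,0,-10,0],
  [0,0,-20,0],
  [0,0,-35,0],
  [0,0,-35,0],
  [0,0,-35,0],
])

```text
time: 18.0
ee_pos: [0.5577, -0.2017, 0.1348]
eef_rot: [0.667, 0.745, -0.0, -0.0]
contact_force: [1.2, 0.4, -0.3]
width: 0.0725
finger_force: 0.0
```

Emit:
send_rows([
  [0,0,0,0],
  [0,0,0,0],
])

```text
time: 18.17
ee_pos: [0.5597, -0.2023, 0.136]
eef_rot: [0.667, 0.745, 0.001, 0.002]
contact_force: [0.5, -0.3, -0.5]
width: 0.0725
finger_force: 0.0
```

Run:
```python
from h import *
to(.474,.2011,.134,5.7)
a=np.radians(5.7); c=np.array([.5064,-.2469]);L=np.array([np.cos(a),np.sin(a)]);S=np.array([-np.sin(a),np.cos(a)])
s=snap('wrist');P=cloud(s);q=P[...,:2]-c;l=q@L;t=q@S
for nm,x,y in(('new',.055,.04),('sorted',-.056,-.038)):
    m=(P[...,2]>.011)&(P[...,2]<.03)&(np.hypot(l-x,t-y)<.042)&(abs(l)<.114)&(abs(t)<.077)
    if m.sum()>30:
        p=P[m];A=np.c_[p[:,:2],np.ones(len(p))];k=np.linalg.lstsq(A,p[:,2],rcond=None)[0]
        print(nm,cv2.minEnclosingCircle(np.stack([l[m],t[m]],-1).astype(np.float32)),'z',p[:,2].mean(),'slope',k[:2],m.sum())
```

```text
t 18.17 ee [ 0.5597 -0.2023  0.136 ] yaw 6.39 shift [410.4 -40.3   1.1] turn 0.7 F [ 0.5 -0.3 -0.5] w 0.0725
new ((0.05533614009618759, 0.04061191901564598), 0.03276471421122551) z 0.01815885940370028 slope [-0.0007334  -0.00362345] 5402
sorted ((-0.059320367872714996, -0.03209638223052025), 0.035702209919691086) z 0.017945580208527063 slope [-0.00840543 -0.01995185] 2373
```

Emit:
send_rows([
  [20,-2,0,0.7],
  [35,-3.4,0,0],
  [37,-3.6,0,0],
  [37,-3.6,0,0],
  [37,-3.6,0,0],
], hand=0.9)

```text
time: 18.63
ee_pos: [0.5237, -0.0364, 0.1313]
eef_rot: [0.671, 0.741, -0.001, -0.001]
contact_force: [0.7, 0.8, 0.8]
width: 0.0767
finger_force: 0.0
```

Emit:
send_rows([
  [37,-3.6,0,0],
  [37,-3.6,0,0],
  [37,-3.6,0,0],
  [37,-3.6,0,0],
  [37,-3.6,0,0],
])

```text
time: 19.05
ee_pos: [0.4873, 0.1458, 0.1316]
eef_rot: [0.671, 0.741, -0.001, -0.0]
contact_force: [1.3, 0.2, -0.2]
width: 0.0766
finger_force: 0.0
```

Emit:
send_rows([
  [35,-3.4,0,0],
  [22,-2,0,0],
  [0,0,0,0],
  [0,0,0,0],
  [0,0,0,0],
])

```text
time: 19.47
ee_pos: [0.4776, 0.1994, 0.1318]
eef_rot: [0.671, 0.741, -0.001, -0.0]
contact_force: [0.7, -0.8, -0.7]
width: 0.0767
finger_force: 0.0
```

Run:
```python
from h import *
to(.474,.2012,.051,5.7)
s=snap('wrist')
P=cloud(s);z=P[...,2];m=(z>.066)&(z<.076)&(np.hypot(P[...,0]-.475,P[...,1]-.2)<.05)
print(cv2.minEnclosingCircle(P[m][:,:2].astype(np.float32)),m.sum())
```

```text
t 19.47 ee [0.4776 0.1994 0.1318] yaw 5.67 shift [ 2.3 -3.2 80.8] turn -0.0 F [ 0.7 -0.8 -0.7] w 0.0767
((0.47427719831466675, 0.20147964358329773), 0.03288460150361061) 8416
```

Emit:
send_rows([
  [2.3,-3.1,15,0],
  [0,0,22,0],
  [0,0,22,0],
  [0,0,15,0],
  [0,0,6,0],
])

```text
time: 19.93
ee_pos: [0.4736, 0.2001, 0.0504]
eef_rot: [0.672, 0.74, -0.002, -0.0]
contact_force: [0.0, -0.9, 0.2]
width: 0.0765
finger_force: 0.0
```

Emit:
send_rows([
  [0,0,0,0],
  [0,0,0,0],
])

```text
time: 20.1
ee_pos: [0.4751, 0.2016, 0.0531]
eef_rot: [0.672, 0.741, -0.0, 0.0]
contact_force: [-0.2, 0.0, 0.3]
width: 0.0767
finger_force: 0.0
```

Emit:
send_rows([
  [0,0,0,0],
  [0,0,0,0],
  [0,0,0,0],
  [0,0,0,0],
  [0,0,0,0],
], hand=0.6, force=25)

```text
time: 20.52
ee_pos: [0.4758, 0.2025, 0.0542]
eef_rot: [0.671, 0.741, 0.001, 0.0]
contact_force: [-0.5, -2.5, 6.0]
width: 0.0639
finger_force: 27.5
```

Emit:
send_rows([
  [0,0,-8,0],
  [0,0,-20,0],
  [0,0,-30,0],
  [0,0,-25,0],
  [0,0,0,0],
])

```text
time: 20.93
ee_pos: [0.4776, 0.2037, 0.1417]
eef_rot: [0.671, 0.741, 0.004, 0.001]
contact_force: [1.1, 1.0, -0.1]
width: 0.0639
finger_force: 27.9
```

Emit:
send_rows([
  [0,0,0,0],
  [0,0,0,0],
])

```text
time: 21.1
ee_pos: [0.4744, 0.2027, 0.1359]
eef_rot: [0.671, 0.742, 0.0, -0.0]
contact_force: [0.5, -0.2, -0.2]
width: 0.0638
finger_force: 27.9
```

Run:
```python
from h import *
a=np.radians(5.7); c=np.array([.5064,-.2469]);L=np.array([np.cos(a),np.sin(a)]);S=np.array([-np.sin(a),np.cos(a)])
to(*(c+.055*L-.037*S),.132,5.7)
```

```text
t 21.1 ee [0.4744 0.2027 0.1359] yaw 5.72 shift [-487.5   42.     3.6] turn 0.0 F [ 0.5 -0.2 -0.2] w 0.0638
```

Emit:
send_rows([
  [-20,1.7,0,0],
  [-35,3,0,0],
  [-38,3.3,0,0],
  [-38,3.3,0,0],
  [-38,3.3,0,0],
])

```text
time: 21.52
ee_pos: [0.5051, 0.0342, 0.1347]
eef_rot: [0.671, 0.742, -0.001, -0.001]
contact_force: [1.0, -0.6, -0.2]
width: 0.0639
finger_force: 27.9
```

Emit:
send_rows([
  [-38,3.3,0,0],
  [-38,3.3,0,0],
  [-38,3.3,0,0],
  [-38,3.3,0,0],
  [-38,3.3,0,0],
])

```text
time: 21.93
ee_pos: [0.5405, -0.1531, 0.1345]
eef_rot: [0.671, 0.742, -0.001, -0.001]
contact_force: [0.8, -0.1, -0.8]
width: 0.0638
finger_force: 27.9
```

Emit:
send_rows([
  [-38,3.3,0,0],
  [-38,3.3,0,0],
  [-33,2.8,0,0],
  [-19,1.6,0,0],
  [0,0,0,0],
])

```text
time: 22.35
ee_pos: [0.5627, -0.2838, 0.1343]
eef_rot: [0.674, 0.739, -0.002, -0.0]
contact_force: [-0.3, -0.6, -0.7]
width: 0.0633
finger_force: 27.9
```

Emit:
send_rows([
  [0,0,0,0],
  [0,0,15,0],
  [0,0,15,0],
  [0,0,0,0],
  [0,0,0,0],
])

```text
time: 22.77
ee_pos: [0.5646, -0.2757, 0.1046]
eef_rot: [0.67, 0.742, -0.0, -0.002]
contact_force: [0.4, 0.6, 0.5]
width: 0.0641
finger_force: 27.9
```

Run:
```python
from h import *
a=np.radians(5.7); c=np.array([.5064,-.2469]);L=np.array([np.cos(a),np.sin(a)]);S=np.array([-np.sin(a),np.cos(a)])
to(*(c+.055*L-.037*S),.002,5.7)
```

```text
t 22.77 ee [ 0.5646 -0.2757  0.1046] yaw 5.81 shift [ -2.7   0.2 102.6] turn 0.1 F [0.4 0.6 0.5] w 0.0641
```

Emit:
send_rows([
  [-2.5,0,15,0],
  [0,0,25,0],
  [0,0,25,0],
  [0,0,15,0],
  [0,0,10,0],
])

```text
time: 23.18
ee_pos: [0.565, -0.279, 0.0146]
eef_rot: [0.671, 0.742, -0.0, -0.001]
contact_force: [-0.6, -0.8, -0.1]
width: 0.064
finger_force: 27.9
```

Emit:
send_rows([
  [0,0,5,0],
  [0,0,3,0],
  [0,0,2,0],
  [0,0,0,0],
  [0,0,0,0],
])

```text
time: 23.6
ee_pos: [0.5658, -0.2807, 0.0068]
eef_rot: [0.671, 0.741, 0.0, 0.001]
contact_force: [0.1, -0.0, -0.7]
width: 0.0641
finger_force: 27.9
```

Run:
```python
from h import *
a=np.radians(5.7); c=np.array([.5064,-.2469]);L=np.array([np.cos(a),np.sin(a)]);S=np.array([-np.sin(a),np.cos(a)])
to(*(c+.055*L-.037*S),.0005,5.7)
```

```text
t 23.6 ee [ 0.5658 -0.2807  0.0068] yaw 5.71 shift [ 2.5 -0.7  6.2] turn 0.0 F [ 0.1 -0.  -0.7] w 0.0641
```

Emit:
send_rows([
  [2,0,2,0],
  [0,0,2,0],
  [0,0,1,0],
  [0,0,0,0],
  [0,0,0,0],
])

```text
time: 24.02
ee_pos: [0.5653, -0.2781, 0.0013]
eef_rot: [0.671, 0.742, 0.0, 0.0]
contact_force: [-1.7, 2.7, 5.6]
width: 0.0636
finger_force: 28.3
```

Emit:
send_rows([
  [0,0,1,0],
  [0,0,0,0],
  [0,0,0,0],
])

```text
time: 24.27
ee_pos: [0.5653, -0.2781, 0.0013]
eef_rot: [0.671, 0.741, 0.001, 0.0]
contact_force: [-5.8, 5.0, 14.4]
width: 0.0636
finger_force: 29.1
```

Emit:
send_rows([
  [0,0,0.8,0],
  [0,0,0,0],
  [0,0,0,0],
])

```text
time: 24.52
ee_pos: [0.5654, -0.2781, 0.0012]
eef_rot: [0.671, 0.742, 0.001, 0.0]
contact_force: [-7.9, 5.7, 21.1]
width: 0.0638
finger_force: 29.7
```

Contact is clear, so I ease off, release and retreat.

Emit:
send_rows([
  [0,0,-1.8,0],
  [0,0,0,0],
])

```text
time: 24.68
ee_pos: [0.5653, -0.2785, 0.0013]
eef_rot: [0.671, 0.741, 0.0, 0.0]
contact_force: [-0.8, -0.8, 2.3]
width: 0.0635
finger_force: 28.2
```

Emit:
send_rows([
  [0,0,0,0],
  [0,0,0,0],
  [0,0,0,0],
], hand=0.85)

```text
time: 24.93
ee_pos: [0.5648, -0.2784, 0.0004]
eef_rot: [0.671, 0.741, -0.0, -0.0]
contact_force: [-0.4, -0.3, -0.4]
width: 0.0727
finger_force: 0.0
```

Emit:
send_rows([
  [0,0,-10,0],
  [0,0,-20,0],
  [0,0,-35,0],
  [0,0,-35,0],
  [0,0,-35,0],
])

```text
time: 25.35
ee_pos: [0.5645, -0.2785, 0.1377]
eef_rot: [0.671, 0.741, -0.0, -0.0]
contact_force: [1.1, 0.1, 1.1]
width: 0.0729
finger_force: 0.0
```

Emit:
send_rows([
  [0,0,-30,0],
  [0,0,0,0],
  [0,0,0,0],
  [0,0,0,0],
])

```text
time: 25.68
ee_pos: [0.5648, -0.2782, 0.1656]
eef_rot: [0.671, 0.741, 0.0, -0.0]
contact_force: [0.3, 0.6, -0.8]
width: 0.0728
finger_force: 0.0
```

Run:
```python
from h import *
to(0.5,0,.1)
a=np.radians(5.7); c=np.array([.5064,-.2469]);L=np.array([np.cos(a),np.sin(a)]);S=np.array([-np.sin(a),np.cos(a)])
s=snap('wrist');P=cloud(s);q=P[...,:2]-c;l=q@L;t=q@S
for nm,x,y in(('uphill',.055,.04),('lip',.055,-.038),('sorted',-.056,-.038)):
    m=(P[...,2]>.011)&(P[...,2]<.04)&(np.hypot(l-x,t-y)<.036)&(abs(l)<.114)&(abs(t)<.077)
    if m.sum()>30:
        p=P[m];A=np.c_[p[:,:2],np.ones(len(p))];k=np.linalg.lstsq(A,p[:,2],rcond=None)[0]
        print(nm,cv2.minEnclosingCircle(np.stack([l[m],t[m]],-1).astype(np.float32)),'z',p[:,2].mean(),'slope',k[:2],m.sum())
b=snap('side');cv2.imwrite('pics/f1.png',np.hstack([s['img'][:,:400],b['img'][100:400,100:420].repeat(1,0)[:300] if 0 else b['img'][:,100:500]])[...,::-1])
```

```text
t 25.68 ee [ 0.5648 -0.2782  0.1656] yaw 5.7 shift [283.2 -36.8  65.8] turn None F [ 0.3  0.6 -0.8] w 0.0728
uphill ((0.055537499487400055, 0.040601931512355804), 0.03272152319550514) z 0.018225447857446633 slope [-0.00107743  0.00172398] 5384
lip ((0.05486353114247322, -0.03781374543905258), 0.03281072527170181) z 0.018147221438136334 slope [ 0.00016937 -0.00334827] 4406
sorted ((-0.05571034923195839, -0.03797571361064911), 0.036055874079465866) z 0.01826021135176477 slope [ 0.00016639 -0.00041898] 5268
```

View pics/f1.png

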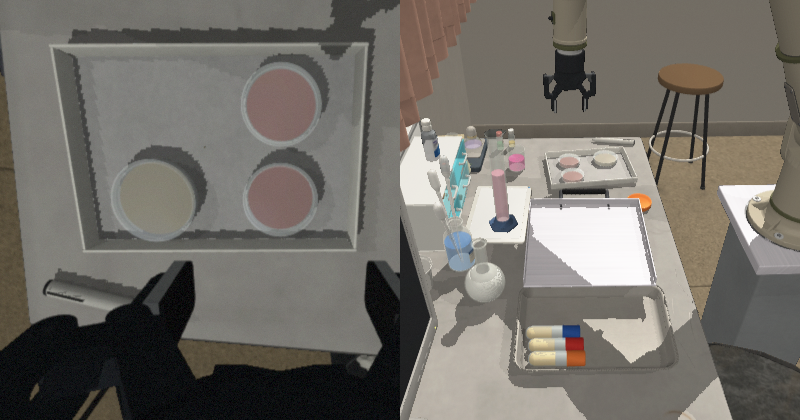

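All three dishes lie flat in the white tray: pink at (282,105) and (280,198), beige at (154,198). The tubes rest in the steel tray at (555,345), the board is level, and the gripper is clear.

```bash
python3 -c "
from h import *
print(order.sign_off())"
```

```text
the job is handed in; nothing more can be done
None
```

The job is handed in at about 26 s of the 64 s: the last pictures showed all three tubes in the steel tray, the board level, and both dishes flat in the pale tray beside the sorted one; no verdict was returned.

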